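Pin-lock the honing spindle for a wheel change

ROBOT

A 6-joint arm with a two-finger parallel gripper is mounted at the origin on a cart in front of the work surface, level with it; the furniture and walls round the work are solid. World frame = base frame: x ahead of the robot, y to its left, z up, the work surface at z = 0. Lengths are in mm, angles in rad, forces in N, time in s.
With the tool pointing down it reaches from about 275 to 1000 mm from the base axis. Payload 8.4 kg.
Tool frame: the origin (TCP) lies at the very end of the fingers, on their centre line; the grasp point (between the pads) lies 19 mm behind it; z points along the fingers, y is the line along which they close (so a half turn about z gives the same grasp; the last joint's range is limited). The gripper opens to 85 mm and grips with 20 to 120 N. Pads are 22 mm wide; open, the fingers measure 114 mm over their backs; the gripper's body (76 mm by 85 mm) begins 54 mm behind the grasp point. The pads swing forward as they close: fully open they stand 13 mm farther back than shut.
Start: joints at [1.155, 0.353, 1.633, -0, 1.155, -0.002], TCP at [251.306, 572.253, 231.281] pointing down, gripper open.
Joint ranges: [-2.63, 2.63], [-0.92, 2.1], [0.06, 2.66], [-1.3, 4.44], [0, 2.69], [-3.02, 3.02]. Speed limits (rad/s): [2.22, 2.22, 2.79, 3.14, 3.14, 3.14].

INTERFACE

Orientations are given as [roll, pitch, yaw] about the fixed x, y, z axes, in that order (R = Rz(yaw) Ry(pitch) Rx(roll)).
In Python, from rig import sensors, grab_frame, camera_params, order gives the robot as it stands. The module is installed in compiled form; this text tells all that it offers.
- The arm moves only by the tool move_arm, never from a script. Its argument "motion" is a list of rows, each a list of 7 numbers: the turn, a rotation vector about the tool's x, y, z in rad, then the shift along the tool's x, y, z in m, then the finger opening in m, from 0 to 0.0854. A call has 1 to 8 rows; each row is the pose to reach, as a shift and turn from the pose commanded when the call began, along the tool's axes at that moment; what a row does not reach only later rows make up. A row lasts 1/8 s, in which the tool goes at most 62.5 mm and 10.7 degrees, less where a joint would pass 70% of its speed; a pose out of reach is approached as far as the arm can. A call with a gripper value outside its range is refused whole. The fingers move at their own pace and stop on an object; "grip_force" is the grip in N (left out, the last holds). Time passes only in rows, so rows that repeat a pose let the fingers close. It gives the time, the measured TCP pose, the force, the opening and the grip force at its end, in the units of the state.
- sensors.sense(): the state, without advancing time (a new reading comes with each control period).
- grab_frame(name): name is "scene" or "top" or "wrist"; returns (picture, depth): 480x640x3 uint8, red, green, blue; 480x640 float32, mm along the optical axis (not along the pixel's ray), 0 where there is no reading.
- camera_params(name): a dict with "camera_matrix" (3x3 intrinsics, pixels), "k1" (the pictures are not rectified: a ray, as slopes to the right and down, at radius r is drawn at 1 + k1 r^2 times it, then the intrinsics apply), "world_from_camera" (4x4, takes a point from camera to world coordinates). Camera axes: x right, y down, z forward; pixel columns grow to the right and rows downward; lengths in mm; the calibration is good to about 2 mm. A picture is of the moment at which its call begins: read the wrist's pose just before it. camera_params takes no time and is no camera call; for the wrist camera it gives the pose at the moment of the call.
- order.sign_off(): hands the job in; it is judged then, once.
The state is a dict: "clock": time; "qpos": joint angles; "qvel": joint speeds; "joint_efforts": joint torques, N m; "eef_pos": TCP position; "tcp_rot": TCP orientation; "contact_force": force on the tool from outside, world axes, zero at the start; "wrist_torque": the same for the moment, N m; "opening": opening from 0.0 (shut) to 1.0 (fully open); "grasp_force": force on a finger pad.
Only numpy, scipy, OpenCV 4.12 (cv2) and the standard library are available. Lean on these libraries where they do the work, as an engineer would, in place of code of your own. Each camera call takes 0.05 s, during which the arm holds its last target. There are 200 camera calls.

TASK

Lock the spindle of the honing head so that its wheel can be changed: take the lock pin from the wooden block and stand it in the guide bush on top of the housing, then turn the leather-faced wheel by light fingertip friction until a slot of the hidden lock collar comes up under the pin and the pin drops fully home, its head down on the bush. Keep a gentle hold of the wheel that gives way when the pin bites, so that neither pin nor leather is strained, and leave the pin standing there, the wheel free of the hand and the other things as they were.

Things in the scene. Friction and masses are not known exactly. Their poses are not given: they have to be found in the camera images.
- honing_head: Fixed bench honing head; origin on the bench, z up, y along the spindle, x square to it. Grey round housing, 116 mm across, y = -75 to -15 mm, topped by a boss 44 x 50 mm, 187 mm above the bench. The spindle, 115 mm up, carries the wheel at +y, 55 mm clear of the housing, and a small belt pulley (60 mm across, y = -108 to -88 mm) at -y. The belt is off.
- wheel_centre (a point): Centre of the honing wheel, on the spindle axis, 115 mm above the bench, at (0, 55, 115) mm in the honing head's frame; axes as the honing head, not turning with the wheel. The wheel is a plywood disc with brown leather rim, 190 mm across, 30 mm wide along y. It turns either way without end; 2 N at the rim turns it, and its bearings stop it once let go.
- rim_top (a point): Highest point of the wheel's rim, 210 mm above the bench, 95 mm above wheel_centre. Here the rim can be pinched from above across its 30 mm width with 3 to 5 N and swung in an arc about wheel_centre. Once the pin has dropped the wheel has a few degrees of play, then stops hard; pin and honing head then bear on each other with 3 to 4 times the push at the rim: 30 N is too much.
- collar_top (a point): Top of the steel lock collar inside the housing, out of sight, 165 mm above the bench, 26 mm below bush_mouth. The collar, 100 mm across, is fast on the spindle and has two slots (14 mm wide, 13 mm deep) half a turn apart, so less than half a turn of the wheel either way brings one under the pin. Nothing visible on the wheel shows where they are.
- bush_mouth (a point): Centre of the mouth of the guide bush: a steel ring (27 mm across, 16 mm bore, 4 mm high) on top of the boss, 191 mm above the bench, at (0, -45, 191) mm in the honing head's frame, z up. Below the ring the bore narrows through a 3 mm chamfer to 12 mm for the next 19 mm.
- lock_pin: Lock pin, about 0.1 kg: black ribbed head 22 mm across, 30 mm high, on a steel shank 10 mm across, 36 mm long. Origin: centre of the head's underside (shoulder), z up through the head. It starts upright in the block, shoulder on the block's top. Riding on the collar its shoulder is 10 mm above bush_mouth; dropped home it sits on bush_mouth.
- pin_tip (a point): Lower end of the pin's shank, 36 mm below its shoulder, with a 3 mm bevel. The pin drops into a slot by its own weight when the slot passes slowly (under 0.1 m/s at the rim). If it hangs half way the wheel is pressing on it: turn the wheel back a little or tap the head lightly.
- tool_block: Fixed wooden block, 50 x 130 x 45 mm (x, y, z), origin under its centre. The pin's hole is at (0, -40) mm; two L-shaped hex keys stand fixed in it at y = +30 and +50 mm, up to 100 mm above the bench.
- compound_bar: Bar of honing compound, green and white, 35 by 50 by 73 mm, standing loose; bystander. Origin under its centre.
- felt_cup_1: Small white cup with a black felt top, 38 mm across, 66 mm high, standing loose nearest the honing head; bystander. Origin under its centre.
- shears_long: Long steel shears, 245 by 76 by 8 mm, lying loose; bystander. Origin under the centre.

How it is judged (in metres and radians):
On the way, in this order (a step that is already met when the one before it is completed fails the run):
1. the pin stands in the guide bush, let go, its tip on the collar (horizontal distance between lock_pin and bush_mouth below 0.005 m and z of lock_pin in the frame of bush_mouth below 0.014 m and angle between lock_pin's own z axis and vertical below 0.2 rad and contact force between the fingers and lock_pin below 0.05 N), for 0.2 s.
2. the pin has dropped home into a slot of the collar (z of lock_pin in the frame of bush_mouth below 0.0025 m and horizontal distance between lock_pin and bush_mouth below 0.004 m), for 0.2 s.
At the end, for the whole second after the job is handed in: The lock pin stands upright in the guide bush (within 7 degrees), at rest, its shoulder down on the bush mouth within 2.5 mm, so that it sits in a slot of the collar and locks the wheel; the fingers touch neither wheel nor pin (all of step 2 and angle between lock_pin's own z axis and vertical below 0.12 rad and linear speed of lock_pin below 0.02 m/s and contact force between the fingers and honing_head below 0.05 N and contact force between the fingers and lock_pin below 0.05 N).
It fails at once if the pin is strained: more than 30 N between it and the honing head (wheel turned on against it, or pin forced) (contact force between lock_pin and honing_head above 30 N).
It fails at once if the wheel or housing is pinched or pressed by the fingers with more than 45 N (contact force between the fingers and honing_head above 45 N).
It fails at once if a bystander is pushed more than 25 mm (distance of any of compound_bar, felt_cup_1, shears_long from where it was at the start of the episode above 0.025 m).
It also fails if it takes over 67 s, if anything falls off the work surface, if the arm or the gripper's body presses on something with over 40 N, if the wrist force passes 120 N, or if a joint passes its speed limit or range.

## Working session

There is one attempt and no reset: what is moved stays moved. The work goes in short steps, Python scripts to look and compute and a tool call to move; the robot and the scene stay as the last step left them, time stands still between calls to the robot, and variables do not carry over. Pictures are saved under pics/ and viewed, at most 13 in all, crops included, and the job is handed in when it is done.

Besides the shell and the picture viewer there is one more tool, called after ">>>" as name([rows], argument=value, ...), one row to a line, values as JSON. move_arm: Moves the arm, as the interface text tells. Its arguments: {"type":"object","properties":{"motion":{"type":"array","items":{"type":"array","items":{"type":"number"}}},"grip_force":{"type":"number"}},"required":["motion"]}

```bash
mkdir -p pics
cat > h.py <<'E'
import numpy as np, cv2
from rig import sensors, grab_frame, camera_params, order
def grab(n,f=None):
    p=camera_params(n); im,d=grab_frame(n)
    if f: cv2.imwrite('pics/'+f,im[:,:,::-1])
    np.savez('%s.npz'%n,im=im,d=d,K=p['camera_matrix'],k1=p['k1'],T=p['world_from_camera'])
    return im,d,p
def load(n):
    z=np.load('%s.npz'%n); return z['im'],z['d'],dict(camera_matrix=z['K'],k1=float(z['k1']),world_from_camera=z['T'])
def rays(p,uv):
    K=np.array(p['camera_matrix']);T=np.array(p['world_from_camera'])
    n=cv2.undistortPoints(np.array(uv,float).reshape(-1,1,2),K,np.array([p['k1'],0,0,0.]))[:,0]
    return T[:3,3],n,T
def plane(p,uv,z):
    o,n,T=rays(p,uv); d=np.c_[n,np.ones(len(n))]@T[:3,:3].T
    return o+d*((z-o[2])/d[:,2])[:,None]
def cloud(p,d):
    v,u=np.mgrid[:480,:640]; o,n,T=rays(p,np.c_[u.ravel(),v.ravel()])
    return ((np.c_[n,np.ones(len(n))]*d.reshape(-1,1))@T[:3,:3].T+o).reshape(480,640,3)
E
python3 - <<'E'
from h import *
print(sensors.sense())
for n in ('scene','top','wrist'):
    im,d,p=grab(n,n+'0.png'); print(n,p['k1'],np.round(p['world_from_camera'],3).tolist(),np.round(p['camera_matrix'],1).tolist())
E
```

```text
{'clock': 0.0, 'qpos': array([ 1.15461735e+00,  3.53659162e-01,  1.63415590e+00,  2.76814364e-05,
        1.15521069e+00, -2.37080827e-03]), 'qvel': array([ 0.00055049,  0.0003974 ,  0.00019358, -0.0008015 , -0.00138731,
       -0.0003275 ]), 'joint_efforts': array([ 9.03918244e-04, -6.05243754e+01, -3.42069590e+01,  3.11080230e-04,
        9.19506740e-03, -3.97180486e-06]), 'eef_pos': array([251.08769539, 571.80706901, 230.54549786]), 'tcp_rot': array([-3.14015962e+00, -2.87066768e-05,  2.72777328e+00]), 'contact_force': array([-0.06907632,  0.02875024, -0.10730928]), 'wrist_torque': array([-0.04094451,  0.06464527, -0.02960406]), 'grasp_force': 0.0, 'opening': 0.9969912512679058}
scene -0.09040459344066659 [[0.819, -0.362, 0.446, 107.752], [-0.574, -0.493, 0.654, -668.724], [-0.017, -0.791, -0.611, 766.256], [0.0, 0.0, 0.0, 1.0]] [[504.7, 0.0, 321.5], [0.0, 504.7, 237.8], [0.0, 0.0, 1.0]]
top -0.07689226986931277 [[0.023, -0.997, 0.07, 499.887], [-0.999, -0.022, 0.027, -16.7], [-0.026, -0.071, -0.997, 1393.098], [0.0, 0.0, 0.0, 1.0]] [[479.0, 0.0, 313.3], [0.0, 479.0, 227.3], [0.0, 0.0, 1.0]]
wrist -0.002398944994431298 [[0.402, 0.878, 0.259, 186.956], [0.916, -0.385, -0.115, 602.109], [-0.001, 0.283, -0.959, 371.734], [0.0, 0.0, 0.0, 1.0]] [[409.5, 0.0, 323.4], [0.0, 409.5, 240.6], [0.0, 0.0, 1.0]]
```

View pics/top0.png

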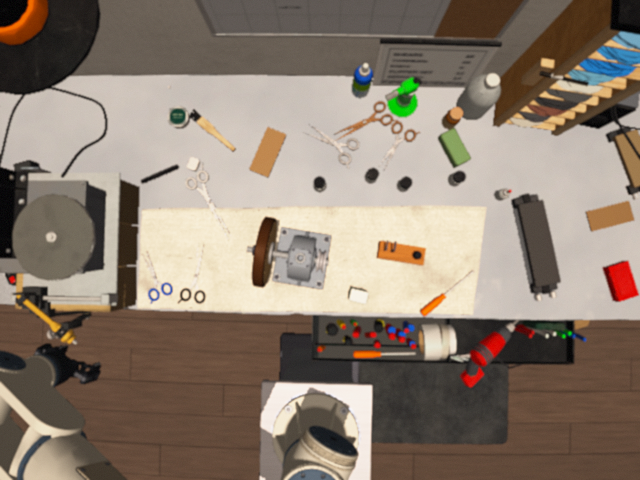

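View pics/scene0.png

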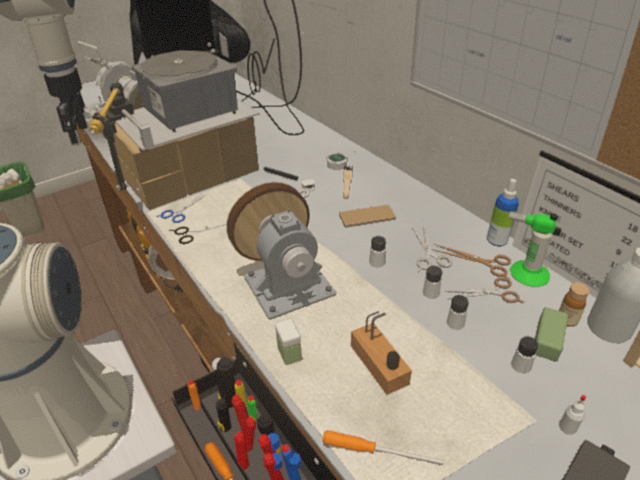

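The top view shows the wheel at about (264,252), the housing at (302,256), and the orange block at (401,252) with the pin's black head at (417,255). In the scene view, the pin head is at (393,360), the boss at (284,218) and the compound bar at (288,340).

Run:
```python
from h import *
im,d,p=load('top'); C=cloud(p,d); hsv=cv2.cvtColor(im,cv2.COLOR_RGB2HSV).astype(int)
def blob(m,box):
    M=np.zeros((480,640),bool);x0,y0,x1,y1=box;M[y0:y1,x0:x1]=m[y0:y1,x0:x1];v,u=np.nonzero(M);return M,np.c_[u,v]
M,uv=blob(im.max(2)<70,(408,245,428,266)); c=uv.mean(0); print('pin',len(uv),c,plane(p,[c],73),np.median(C[M],0))
M,uv=blob((hsv[...,0]<18)&(hsv[...,1]>120)&(im.max(2)>110),(370,235,432,270)); r=cv2.minAreaRect(uv.astype(np.float32)); print('block',r,plane(p,[r[0]],45),plane(p,cv2.boxPoints(r),45))
# housing boss / wheel
Z=C[...,2]
for lo,hi in ((182,200),(200,215)):
    M,uv=blob((Z>lo)&(Z<hi),(235,205,345,300)); 
    if len(uv): print(lo,len(uv),uv.min(0),uv.max(0),C[M].mean(0),np.ptp(C[M],axis=0))
# wheel: points within z 60..215 in wheel box
M,uv=blob((Z>60)&(Z<215),(240,210,282,295)); P=C[M]; print('wheel',P.min(0),P.max(0),P.mean(0))
M,uv=blob((Z<30)&(Z>5)&(im.max(2)<190),(270,220,335,295)); r=cv2.minAreaRect(uv.astype(np.float32)); print('base',r, plane(p,cv2.boxPoints(r),15))
t=cv2.resize(im[200:310,230:440],None,fx=3.8,fy=3.8,interpolation=cv2.INTER_CUBIC); cv2.imwrite('pics/c.png',t[:,:,::-1])
ims,ds,ps=load('scene'); Cs=cloud(ps,ds); M,uv=blob(ims.max(2)<70,(380,345,405,372)) if 0 else (None,None)
m=np.zeros((480,640),bool); m[170:310,220:340]=1; Zs=Cs[...,2]
for lo,hi in ((183,189),(189,195)):
    k=m&(Zs>lo)&(Zs<hi)&(np.ptp(ims,axis=2)<40); P=Cs[k]; 
    if len(P): print('s',lo,len(P),P.mean(0),P.min(0),P.max(0))
t=cv2.resize(ims[170:320,220:420],None,fx=4,fy=4,interpolation=cv2.INTER_CUBIC); cv2.imwrite('pics/d.png',t[:,:,::-1])
```

```text
pin 37 [416.56756757 254.56756757] [[ 523.49135857 -266.43014992   73.        ]] [ 522.43382014 -266.1473678    76.36345465]
block ((400.9864807128906, 252.58108520507812), (46.85371398925781, 17.261892318725586), 9.462322235107422) [[ 528.63058911 -227.88540847   45.        ]] [[ 514.07442975 -159.25065359   45.        ]
 [ 562.04334508 -166.50813668   45.        ]
 [ 543.18039837 -296.72955461   45.        ]
 [ 495.28820038 -289.18781859   45.        ]]
182 591 [252 225] [311 279] [512.22350456  90.86218064 189.99860424] [137.56172757 148.21760803  17.97924045]
200 407 [252 232] [269 269] [521.56869583 145.89354252 206.80256132] [92.3850906  40.21211816 14.67145628]
wheel [427.18823268 101.21354112  61.09227206] [612.62289886 196.33785914 214.67203264] [519.93616225 141.70868861 170.49292506]
base ((299.6891784667969, 255.8648681640625), (54.90925979614258, 57.704036712646484), 9.462322235107422) [[442.43730549 147.80150444  15.        ]
 [607.07795651 125.06203258  15.        ]
 [584.33371018 -32.06674282  15.        ]
 [420.58888977  -8.38220066  15.        ]]
s 183 330 [508.60085787  51.49603141 186.32016632] [460.45154342  17.30337376 183.05765163] [583.14522409 165.73327776 188.99225292]
s 189 122 [516.00185425  80.74396131 191.10983649] [465.15545344  19.300389   189.04379756] [580.95258895 163.37660074 194.87599646]
```

View pics/c.png

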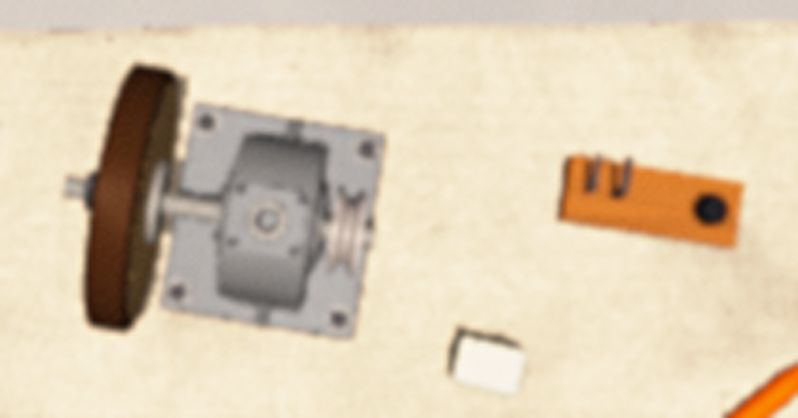

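View pics/d.png

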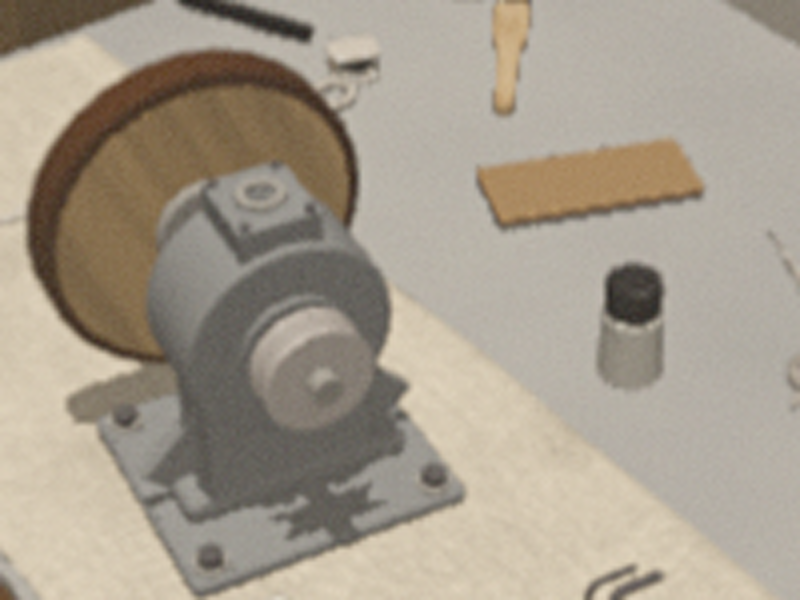

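```bash
cat >> h.py <<'E'
import json,sys
from scipy.spatial.transform import Rotation as Rn
YH=-np.radians(8.2)
def rot(yaw,tilt=0): # tilt about head y axis
    return Rn.from_rotvec(tilt*np.array([-np.sin(YH),np.cos(YH),0]))*Rn.from_euler('xyz',[np.pi,0,yaw])
def cur():
    s=json.load(open('cmd.json')); return np.array(s['p']),Rn.from_quat(s['q'])
def save(p,R): json.dump(dict(p=list(p),q=list(R.as_quat())),open('cmd.json','w'))
def plan(wps,n=None,fin=True):
    "wps: list of (xyz mm, R, opening m); prints rows relative to commanded pose; last row becomes the commanded pose"
    p0,R0=cur(); out=[]
    for p,R,o in wps:
        t=(R0.inv()*R).as_rotvec(); s=R0.inv().apply(np.array(p)-p0)/1000
        out.append([*(round(float(x),3)+0. for x in t),*(round(float(x),4)+0. for x in s),o])
    r=np.array(out[-1]); 
    save(p0+R0.apply(r[3:6]*1000),R0*Rn.from_rotvec(r[:3])); print(json.dumps(out))
E
python3 - <<'E'
from h import *
_,_,p=load('top');_,_,q=load('scene')
print('bush',plane(p,[(299.9,257.5)],191),plane(q,[(284.9,217.6)],191))
ims,_,_=load('scene'); m=np.zeros((480,640),bool); m[345:372,380:405]=ims[345:372,380:405].max(2)<70
v,u=np.nonzero(m); c=(u.mean(),v.mean()); print('pin scene',c,len(u),plane(q,[c],60))
save([251.306,572.253,231.281],rot(2.728))
R=rot(1.428); plan([([340,340,320],rot(2.2),.0854)]*2+[([480,-60,300],rot(1.7),.0854)]*2+[([523,-266,170],R,.0854)]*4)
E
```

```text
bush [[507.55038235  47.77966515 191.        ]] [[506.85543273  42.88856086 191.        ]]
pin scene (np.float64(392.55479452054794), np.float64(360.43835616438355)) 146 [[ 522.15435423 -273.40618843   60.        ]]
[[0.0, 0.0, 0.528, -0.1746, -0.177, -0.0887, 0.0854], [0.0, 0.0, 0.528, -0.1746, -0.177, -0.0887, 0.0854], [0.0, 0.0, 1.028, -0.4635, -0.487, -0.0687, 0.0854], [0.0, 0.0, 1.028, -0.4635, -0.487, -0.0687, 0.0854], [0.0, 0.0, 1.3, -0.5857, -0.6584, 0.0613, 0.0854], [0.0, 0.0, 1.3, -0.5857, -0.6584, 0.0613, 0.0854], [0.0, 0.0, 1.3, -0.5857, -0.6584, 0.0613, 0.0854], [0.0, 0.0, 1.3, -0.5857, -0.6584, 0.0613, 0.0854]]
```

Run:
```python
from h import *
save([251.306,572.253,231.281],rot(2.728))
plan([([385,140,320],rot(1.9),.0854)])
plan([([523,-269,220],rot(1.428),.06)])
```

```text
[[0.0, 0.0, 0.828, -0.2961, -0.3421, -0.0887, 0.0854]]
[[0.0, 0.0, 0.472, -0.4317, -0.0016, 0.1, 0.06]]
```

>>> move_arm([
  [0, 0, 0.828, -0.2961, -0.3421, -0.0887, 0.0854],
  [0, 0, 0.828, -0.2961, -0.3421, -0.0887, 0.0854],
  [0, 0, 0.828, -0.2961, -0.3421, -0.0887, 0.0854],
  [0, 0, 0.828, -0.2961, -0.3421, -0.0887, 0.0854],
  [0, 0, 0.828, -0.2961, -0.3421, -0.0887, 0.0854],
  [0, 0, 0.828, -0.2961, -0.3421, -0.0887, 0.0854],
  [0, 0, 0.828, -0.2961, -0.3421, -0.0887, 0.0854],
  [0, 0, 0.828, -0.2961, -0.3421, -0.0887, 0.0854],
])

```text
clock: 1.15
eef_pos: [385.4, 137.4, 320.7]
tcp_rot: [3.14, 0.001, 1.897]
contact_force: [0.3, -1.2, -0.5]
opening: 0.999
grasp_force: 0.0
```

>>> move_arm([
  [0, 0, 0.472, -0.4317, -0.0016, 0.1, 0.06],
  [0, 0, 0.472, -0.4317, -0.0016, 0.1, 0.06],
  [0, 0, 0.472, -0.4317, -0.0016, 0.1, 0.06],
  [0, 0, 0.472, -0.4317, -0.0016, 0.1, 0.06],
  [0, 0, 0.472, -0.4317, -0.0016, 0.1, 0.06],
  [0, 0, 0.472, -0.4317, -0.0016, 0.1, 0.06],
  [0, 0, 0.472, -0.4317, -0.0016, 0.1, 0.06],
  [0, 0, 0.472, -0.4317, -0.0016, 0.1, 0.06],
])

```text
clock: 2.15
eef_pos: [522.9, -272.3, 218.3]
tcp_rot: [-3.14, 0.0, 1.425]
contact_force: [0.4, -0.3, -0.2]
opening: 0.703
grasp_force: 0.0
```

Run:
```python
from h import *
s=sensors.sense(); print(s['clock'],s['eef_pos'],s['tcp_rot'],s['contact_force'],cur()[0])
im,d,p=grab('wrist','w1.png'); C=cloud(p,d)
print(np.round(np.array(p['world_from_camera']),3).tolist())
m=(C[...,2]>66)&(C[...,2]<84)&(im.max(2)<90)&(abs(C[...,0]-523)<40)&(abs(C[...,1]+268)<40)
v,u=np.nonzero(m); print(len(u),u.mean(),v.mean(),C[m].mean(0),np.ptp(C[m],axis=0)); 
n,l,st,ce=cv2.connectedComponentsWithStats(m.astype(np.uint8)); print(st,ce)
```

```text
2.15 [ 522.88787343 -272.27328926  218.25942313] [-3.14006546e+00  6.98176702e-05  1.42464468e+00] [ 0.35698237 -0.3448572  -0.16735186] [ 522.99916233 -269.04018873  219.981     ]
[[0.989, -0.139, -0.043, 535.28], [-0.145, -0.949, -0.28, -199.912], [-0.002, 0.283, -0.959, 359.325], [0.0, 0.0, 0.0, 1.0]]
730 325.2150684931507 220.14383561643837 [ 526.02369549 -268.66193734   72.62971647] [22.4169715  23.27503579  9.62990443]
[[     0      0    640    480 306470]
 [   310    204     31     32    730]] [[319.48638692 239.54610565]
 [325.21506849 220.14383562]]
```

View pics/w1.png

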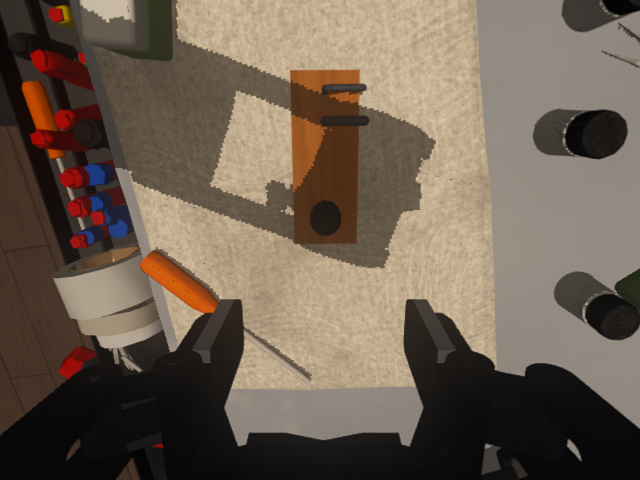

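The wrist view shows the pin head at about (325,217) in the block, clear of the hex keys. The arm was still settling, so I'll measure again.

Run:
```python
from h import *
for i in range(4):
    s=sensors.sense(); im,d,p=grab('wrist'); C=cloud(p,d)
    m=(C[...,2]>66)&(C[...,2]<84)&(im.max(2)<90)&(abs(C[...,0]-523)<40)&(abs(C[...,1]+268)<40)
    v,u=np.nonzero(m); q=plane(p,[(u.mean(),v.mean())],72)
    print(s['eef_pos'],s['contact_force'],q,C[m].mean(0),C[m&(C[...,2]>72)].mean(0))
b=(C[...,2]>38)&(C[...,2]<52)&(im[...,0]>im[...,2]*1.8)
uv=np.argwhere(b)[:,::-1]; r=cv2.minAreaRect(np.float32(C[b][:,:2])); print('block',r)
```

```text
[ 522.57910545 -270.96449137  218.59049637] [ 0.36938281  0.44786906 -0.60421007] [[ 526.0184718  -268.80122542   72.        ]] [ 526.03508132 -268.66748939   72.63417693] [ 525.8714682  -269.42848797   73.42321756]
[ 522.36702797 -269.51192671  219.1500654 ] [-0.81859003  1.01206234 -0.5844614 ] [[ 526.05446619 -268.8149308    72.        ]] [ 526.07271981 -268.66452334   72.68588324] [ 525.88037092 -269.37354266   73.3983148 ]
[ 522.30982117 -268.59091699  219.60703541] [-0.06516459  0.14979973  0.42668577] [[ 526.04645666 -268.77721731   72.        ]] [ 526.06157507 -268.64322859   72.61184188] [ 525.92695612 -269.19398979   73.32511493]
[ 522.42234865 -268.10391126  220.01846717] [ 0.32109917  0.30490857 -0.22067692] [[ 526.08368704 -268.83005784   72.        ]] [ 526.0989815  -268.69689971   72.60667449] [ 525.97233089 -269.39035741   73.35197022]
block ((620.273681640625, -223.27584838867188), (254.11599731445312, 136.7083740234375), 4.350142955780029)
```

Run:
```python
from h import *
R=rot(1.428)
plan([([526.4,-269.5,90],R,.05)]*4+[([526.4,-269.5,49.5],R,.05)]*4)
```

```text
[[0.0, 0.0, 0.0, 0.0, 0.0034, 0.13, 0.05], [0.0, 0.0, 0.0, 0.0, 0.0034, 0.13, 0.05], [0.0, 0.0, 0.0, 0.0, 0.0034, 0.13, 0.05], [0.0, 0.0, 0.0, 0.0, 0.0034, 0.13, 0.05], [0.0, 0.0, 0.0, 0.0, 0.0034, 0.1705, 0.05], [0.0, 0.0, 0.0, 0.0, 0.0034, 0.1705, 0.05], [0.0, 0.0, 0.0, 0.0, 0.0034, 0.1705, 0.05], [0.0, 0.0, 0.0, 0.0, 0.0034, 0.1705, 0.05]]
```

>>> move_arm([
  [0, 0, 0, 0, 0.0034, 0.13, 0.05],
  [0, 0, 0, 0, 0.0034, 0.13, 0.05],
  [0, 0, 0, 0, 0.0034, 0.13, 0.05],
  [0, 0, 0, 0, 0.0034, 0.13, 0.05],
  [0, 0, 0, 0, 0.0034, 0.1705, 0.05],
  [0, 0, 0, 0, 0.0034, 0.1705, 0.05],
  [0, 0, 0, 0, 0.0034, 0.1705, 0.05],
  [0, 0, 0, 0, 0.0034, 0.1705, 0.05],
], grip_force=25)

```text
clock: 3.4
eef_pos: [527.4, -270.2, 51.6]
tcp_rot: [3.139, 0.001, 1.428]
contact_force: [-0.6, -0.0, -0.3]
opening: 0.589
grasp_force: 0.0
```

>>> move_arm([
  [0, 0, 0, 0, 0, 0, 0.02],
  [0, 0, 0, 0, 0, 0, 0.015],
  [0, 0, 0, 0, 0, 0, 0.01],
  [0, 0, 0, 0, 0, 0, 0.01],
  [0, 0, 0, 0, 0, 0, 0.01],
  [0, 0, 0, 0, 0, 0, 0.01],
])

```text
clock: 4.15
eef_pos: [526.1, -269.7, 50.3]
tcp_rot: [-3.142, 0.0, 1.428]
contact_force: [-2.9, 1.1, 7.6]
opening: 0.25
grasp_force: 24.3
```

Run:
```python
from h import *
s=sensors.sense(); print(s,cur()[0])
im,d,p=grab('wrist','w2.png')
```

```text
{'clock': 4.15, 'qpos': array([-4.76137648e-01,  5.25600626e-01,  1.83560405e+00, -2.53134672e-04,
        7.80399255e-01, -3.32944085e-01]), 'qvel': array([ 0.001129  , -0.00123003, -0.00041583, -0.00205471,  0.00130976,
       -0.00051207]), 'joint_efforts': array([ 3.99954524e-01, -5.85750604e+01, -2.40825266e+01,  1.69924311e-01,
       -9.49909575e-01, -1.79561081e-03]), 'eef_pos': array([ 526.12396775, -269.70912211,   50.29178618]), 'tcp_rot': array([-3.14152378e+00,  1.64623687e-04,  1.42778266e+00]), 'contact_force': array([-2.8931921 ,  1.12050088,  7.60487531]), 'wrist_torque': array([ 0.07597452,  0.51566492, -0.00953873]), 'grasp_force': 24.32762861251831, 'opening': 0.2501870808937746} [ 526.36455685 -269.52404795   49.481     ]
```

View pics/w2.png

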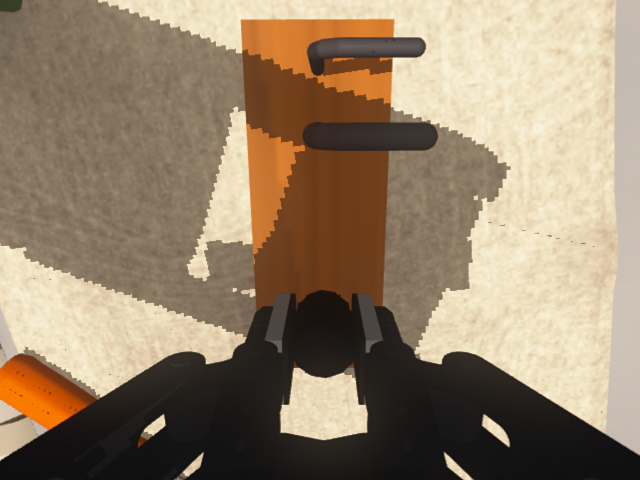

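The pin is held between the pads, with its head at about (322,335). I'll lift it and go to look at the bush.

Run:
```python
from h import *
R=rot(1.428)
plan([([526.4,-269.5,110],R,.01)]*2+[([526.4,-269.5,200],R,.01)]*2+[([516,-130,290],R,.01)]*4)
plan([([508,-5,290],R,.01)]*6)
```

```text
[[0.0, 0.0, 0.0, 0.0, 0.0, -0.0605, 0.01], [0.0, 0.0, 0.0, 0.0, 0.0, -0.0605, 0.01], [0.0, 0.0, 0.0, 0.0, 0.0, -0.1505, 0.01], [0.0, 0.0, 0.0, 0.0, 0.0, -0.1505, 0.01], [0.0, 0.0, 0.0, 0.1366, -0.0301, -0.2405, 0.01], [0.0, 0.0, 0.0, 0.1366, -0.0301, -0.2405, 0.01], [0.0, 0.0, 0.0, 0.1366, -0.0301, -0.2405, 0.01], [0.0, 0.0, 0.0, 0.1366, -0.0301, -0.2405, 0.01]]
[[0.0, 0.0, 0.0, 0.1226, -0.0257, 0.0, 0.01], [0.0, 0.0, 0.0, 0.1226, -0.0257, 0.0, 0.01], [0.0, 0.0, 0.0, 0.1226, -0.0257, 0.0, 0.01], [0.0, 0.0, 0.0, 0.1226, -0.0257, 0.0, 0.01], [0.0, 0.0, 0.0, 0.1226, -0.0257, 0.0, 0.01], [0.0, 0.0, 0.0, 0.1226, -0.0257, 0.0, 0.01]]
```

>>> move_arm([
  [0, 0, 0, 0, 0, -0.0605, 0.01],
  [0, 0, 0, 0, 0, -0.0605, 0.01],
  [0, 0, 0, 0, 0, -0.1505, 0.01],
  [0, 0, 0, 0, 0, -0.1505, 0.01],
  [0, 0, 0, 0.1366, -0.0301, -0.2405, 0.01],
  [0, 0, 0, 0.1366, -0.0301, -0.2405, 0.01],
  [0, 0, 0, 0.1366, -0.0301, -0.2405, 0.01],
  [0, 0, 0, 0.1366, -0.0301, -0.2405, 0.01],
])

```text
clock: 5.2
eef_pos: [516.3, -128.3, 291.3]
tcp_rot: [3.139, -0.0, 1.431]
contact_force: [-0.3, -0.4, -1.2]
opening: 0.248
grasp_force: 25.4
```

>>> move_arm([
  [0, 0, 0, 0.1226, -0.0257, 0, 0.01],
  [0, 0, 0, 0.1226, -0.0257, 0, 0.01],
  [0, 0, 0, 0.1226, -0.0257, 0, 0.01],
  [0, 0, 0, 0.1226, -0.0257, 0, 0.01],
  [0, 0, 0, 0.1226, -0.0257, 0, 0.01],
  [0, 0, 0, 0.1226, -0.0257, 0, 0.01],
  [0, 0, 0, 0.1226, -0.0257, 0, 0.01],
])

```text
clock: 6.08
eef_pos: [508.0, -5.8, 289.9]
tcp_rot: [-3.142, 0.0, 1.427]
contact_force: [-0.1, -0.5, -1.7]
opening: 0.247
grasp_force: 25.4
```

Run:
```python
from h import *
grab('wrist')
s=sensors.sense(); print(s['clock'],s['eef_pos'],s['contact_force'],s['opening'],s['grasp_force'],cur()[0])
im,d,p=grab('wrist','w3.png'); C=cloud(p,d)
print(plane(p,[(320,240)],191))
Z=C[...,2]
m=(Z>184)&(Z<189)&(abs(C[...,0]-507)<45)&(abs(C[...,1]-45)<45); r=cv2.minAreaRect(np.float32(C[m][:,:2])); print('boss',m.sum(),r,C[m].mean(0))
m=(Z>189.3)&(Z<196)&(abs(C[...,0]-507)<25)&(abs(C[...,1]-45)<25); r=cv2.minEnclosingCircle(np.float32(C[m][:,:2])); print('ring',m.sum(),r,C[m].mean(0),C[m].min(0),C[m].max(0))
```

```text
6.125 [507.95284351  -5.64160222 289.94703079] [ 0.14364614 -0.04585227 -0.84054505] 0.2466849654743498 25.386941134929657 [508.01964322  -5.02122349 289.981     ]
[[507.802233    -2.74999886 191.        ]]
boss 5138 ((510.39068603515625, 47.44426727294922), (49.42742156982422, 44.083213806152344), 81.74836730957031) [510.5685059   48.38115487 185.8591939 ]
ring 520 ((504.5665283203125, 43.031707763671875), 20.237606048583984) [509.94341627  47.74046348 189.88682902] [489.81498887  28.70369777 189.30041625] [523.15159743  60.24798571 191.29790819]
```

View pics/w3.png

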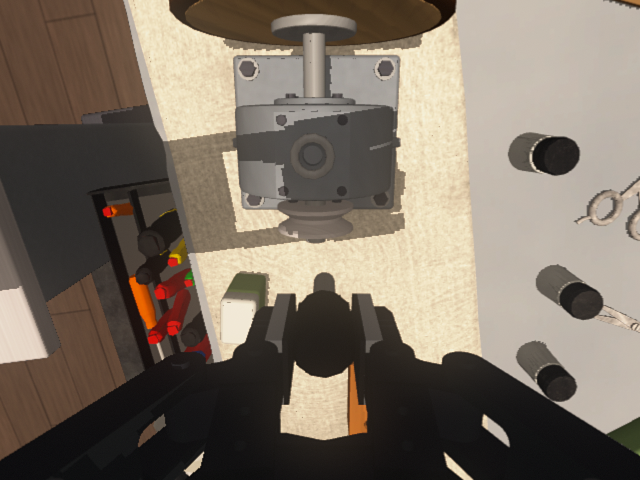

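The wrist view shows the bush ring centred at about (312,156) on the boss, and the pin's shank tip below the fingers at (323,280).

Run:
```python
from h import *
im,d,p=load('wrist'); g=cv2.medianBlur(cv2.cvtColor(im,cv2.COLOR_RGB2GRAY),3)[125:190,280:345]
b=cv2.resize(g,None,fx=8,fy=8,interpolation=cv2.INTER_CUBIC)
for r0,r1 in ((60,110),(110,220)):
    c=cv2.HoughCircles(b,cv2.HOUGH_GRADIENT,1.5,400,param1=60,param2=15,minRadius=r0,maxRadius=r1)
    for x,y,r in c[0][:2]:
        uv=(280+(x+.5)/8-.5,125+(y+.5)/8-.5); print(uv,r/8,plane(p,[uv],191))
# wheel points seen
C=cloud(p,d); m=(C[...,2]>150)&(C[...,2]<215)&(np.arange(480)[:,None]<45)
P=C[m]; R=np.array([[np.cos(YH),np.sin(YH)],[-np.sin(YH),np.cos(YH)]])
L=(P[:,:2]-[509.5,47.5])@R.T; k=P[:,2]>185; print('wheel local rel bush x',L[k,0].min(),L[k,0].max(),'y',np.percentile(L[k,1],[0,2,50,98,100]),P[k,2].max())
```

```text
(np.float32(289.40625), np.float32(174.53125)) 10.29375 [[495.93494186  39.19972158 191.        ]]
(np.float32(303.65625), np.float32(172.46875)) 22.2625 [[504.35161322  39.18887673 191.        ]]Traceback (most recent call last):
  File "<stdin>", line 11, in <module>
    return umr_minimum(a, axis, None, out, keepdims, initial, where)
ValueError: zero-size array to reduction operation minimum which has no identity
```

Run:
```python
from h import *
im,d,p=load('wrist'); C=cloud(p,d); Z=C[...,2]
print(plane(p,[(312,156)],191))
w=np.s_[130:182,285:340]
for lo,hi in ((0,184),(188.5,200)):
    m=np.zeros(Z.shape,np.uint8); m[w]=((Z[w]>lo)&(Z[w]<hi)); n,l,st,ce=cv2.connectedComponentsWithStats(m); i=1+st[1:,4].argmax(); print(st[i],ce[i],plane(p,[ce[i]],191))
    pts=np.argwhere(l==i)[:,::-1].astype(np.int32); print(cv2.fitEllipse(cv2.convexHull(pts)))
m=(Z>180)&(np.arange(480)[:,None]<60)&(C[...,1]>90); print(m.sum(), C[m].min(0) if m.any() else '',C[m].max(0) if m.any() else '')
print(np.round(Z[130:182:3,285:340:3]).astype(int))
t=cv2.resize(im[125:190,275:350],None,fx=8,fy=8,interpolation=cv2.INTER_CUBIC); cv2.imwrite('pics/e.png',t[:,:,::-1])
```

```text
[[510.58838878  47.81571239 191.        ]]
[299 143  27  27 493] [312.01014199 155.70993915] [[510.61899043  47.97723349 191.        ]]
((311.995361328125, 155.75376892089844), (25.714977264404297, 26.495649337768555), 176.14468383789062)
[290 133  45  46 883] [311.62967157 155.72480181] [[510.40081253  48.00034204 191.        ]]
((311.8645935058594, 155.76669311523438), (44.749290466308594, 45.53453063964844), 163.2561798095703)
0  
[[186 184 185 186 185 186 186 185 185 185 185 185 186 184 185 186 184 185
  185]
 [186 186 186 185 186 187 186 186 185 189 187 186 186 185 186 186 187 186
  186]
 [185 185 186 186 186 186 190 188 190 189 189 189 189 186 186 185 186 187
  186]
 [186 187 186 185 189 189 190 189 189 190 190 190 190 190 188 186 186 186
  186]
 [185 185 186 190 189 189 191 190 189 188 190 189 189 191 190 185 186 185
  186]
 [186 185 187 190 189 189 189 185 183 182 183 184 188 190 189 190 185 185
  185]
 [186 185 189 191 190 189 184 173 171 172 171 172 184 190 188 190 189 186
  186]
 [185 186 190 189 190 184 184 172 171 173 172 171 171 183 190 188 189 186
  186]
 [185 185 191 190 191 184 171 171 171 171 172 171 171 183 188 189 189 184
  186]
 [187 186 189 190 189 184 177 172 172 171 172 172 171 185 189 190 188 186
  185]
 [185 186 188 189 188 184 182 171 171 171 170 170 180 183 191 190 189 186
  185]
 [187 183 189 190 190 189 183 182 170 172 171 179 183 188 190 189 189 186
  186]
 [185 185 185 190 188 189 186 184 183 182 183 183 188 188 189 189 185 185
  185]
 [184 185 187 189 189 190 189 190 184 184 185 188 188 189 189 188 185 187
  186]
 [186 187 185 185 190 190 189 190 190 189 189 189 189 190 190 186 185 186
  184]
 [186 185 186 185 186 188 190 190 189 190 188 189 190 190 185 185 185 186
  185]
 [185 185 185 185 186 186 186 188 189 189 189 186 186 185 186 186 186 186
  186]
 [185 186 185 186 185 185 185 187 186 185 186 186 185 184 186 185 185 186
  186]]
```

View pics/e.png

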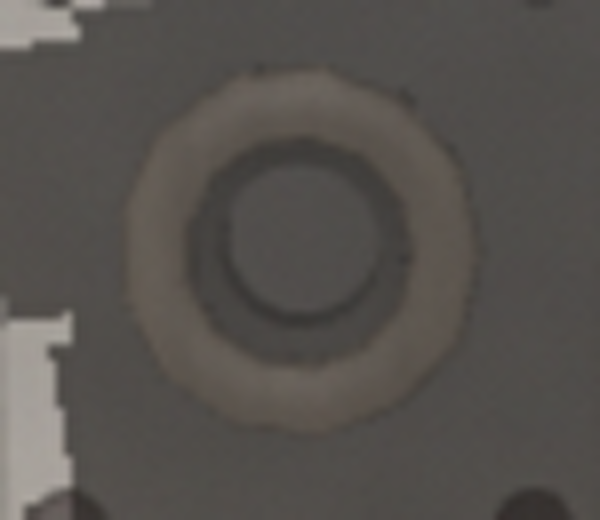

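The ring's outer and inner edges are concentric at image (312,155.7), which puts the bush at (510.6, 48.0). I'll move above it and then lower slowly.

Run:
```python
from h import *
R=rot(1.428)
plan([([510.7,47.7,275],R,.01)]*3+[([510.7,47.7,240],R,.01)]*5)
plan([([510.7,47.7,z],R,.01) for z in (236,232,228,224,220,220)])
```

```text
[[0.0, 0.0, 0.0, 0.0526, -0.0048, 0.015, 0.01], [0.0, 0.0, 0.0, 0.0526, -0.0048, 0.015, 0.01], [0.0, 0.0, 0.0, 0.0526, -0.0048, 0.015, 0.01], [0.0, 0.0, 0.0, 0.0526, -0.0048, 0.05, 0.01], [0.0, 0.0, 0.0, 0.0526, -0.0048, 0.05, 0.01], [0.0, 0.0, 0.0, 0.0526, -0.0048, 0.05, 0.01], [0.0, 0.0, 0.0, 0.0526, -0.0048, 0.05, 0.01], [0.0, 0.0, 0.0, 0.0526, -0.0048, 0.05, 0.01]]
[[0.0, 0.0, 0.0, 0.0, 0.0, 0.004, 0.01], [0.0, 0.0, 0.0, 0.0, 0.0, 0.008, 0.01], [0.0, 0.0, 0.0, 0.0, 0.0, 0.012, 0.01], [0.0, 0.0, 0.0, 0.0, 0.0, 0.016, 0.01], [0.0, 0.0, 0.0, 0.0, 0.0, 0.02, 0.01], [0.0, 0.0, 0.0, 0.0, 0.0, 0.02, 0.01]]
```

>>> move_arm([
  [0, 0, 0, 0.0526, -0.0048, 0.015, 0.01],
  [0, 0, 0, 0.0526, -0.0048, 0.015, 0.01],
  [0, 0, 0, 0.0526, -0.0048, 0.015, 0.01],
  [0, 0, 0, 0.0526, -0.0048, 0.05, 0.01],
  [0, 0, 0, 0.0526, -0.0048, 0.05, 0.01],
  [0, 0, 0, 0.0526, -0.0048, 0.05, 0.01],
  [0, 0, 0, 0.0526, -0.0048, 0.05, 0.01],
  [0, 0, 0, 0.0526, -0.0048, 0.05, 0.01],
])

```text
clock: 7.18
eef_pos: [511.1, 47.6, 240.8]
tcp_rot: [3.14, -0.0, 1.428]
contact_force: [0.1, 0.1, -0.6]
opening: 0.247
grasp_force: 25.3
```

>>> move_arm([
  [0, 0, 0, 0, 0, 0.004, 0.01],
  [0, 0, 0, 0, 0, 0.008, 0.01],
  [0, 0, 0, 0, 0, 0.012, 0.01],
  [0, 0, 0, 0, 0, 0.016, 0.01],
  [0, 0, 0, 0, 0, 0.02, 0.01],
  [0, 0, 0, 0, 0, 0.02, 0.01],
])

```text
clock: 7.92
eef_pos: [510.0, 47.7, 219.3]
tcp_rot: [-3.14, 0.0, 1.428]
contact_force: [-1.9, 0.8, -1.6]
opening: 0.246
grasp_force: 25.3
```

>>> move_arm([
  [0, 0, 0, 0, 0, 0.003, 0.01],
  [0, 0, 0, 0, 0, 0.006, 0.01],
  [0, 0, 0, 0, 0, 0.009, 0.01],
  [0, 0, 0, 0, 0, 0.0115, 0.01],
  [0, 0, 0, 0, 0, 0.0115, 0.01],
])

```text
clock: 8.55
eef_pos: [510.1, 47.7, 208.0]
tcp_rot: [-3.14, 0.0, 1.428]
contact_force: [-4.8, 1.1, -1.2]
opening: 0.248
grasp_force: 25.5
```

Run:
```python
from h import *
p,R=cur(); save(p-[0,0,11.5],R)
s=sensors.sense(); print(s['clock'],s['eef_pos'],s['contact_force'],s['wrist_torque'],cur()[0])
```

```text
8.55 [510.09701584  47.70271572 208.04133362] [-4.81450616  1.11235828 -1.17477688] [ 0.16148607  0.8511867  -0.01245833] [510.75408466  47.72650471 208.481     ]
```

>>> move_arm([
  [0, 0, 0, 0, 0.0005, 0.0005, 0.024],
  [0, 0, 0, 0, 0.0005, 0.0005, 0.03],
  [0, 0, 0, 0, 0.0005, 0.0005, 0.04],
  [0, 0, 0, 0, 0.0005, 0.0005, 0.04],
])

```text
clock: 9.05
eef_pos: [511.4, 47.6, 208.1]
tcp_rot: [3.141, -0.0, 1.428]
contact_force: [-0.4, 0.1, -0.0]
opening: 0.468
grasp_force: 0.0
```

Run:
```python
from h import *
p,R=cur(); save(p+R.apply([0,.5,.5]),R)
s=sensors.sense(); print(s['clock'],s['eef_pos'],s['contact_force'],s['opening'],cur()[0])
im,d,q=grab('scene'); cv2.imwrite('pics/f.png',cv2.resize(im[160:290,230:350],None,fx=4.5,fy=4.5,interpolation=cv2.INTER_CUBIC)[:,:,::-1])
p=cur()[0]; plan([([*p[:2],z],rot(1.428),.045) for z in (225,260,300,300)])
```

```text
9.05 [511.41273938  47.59050132 208.12654003] [-0.42221259  0.10166554 -0.02877848] 0.4678479389247571 [511.24899561  47.65534894 207.981     ]
[[0.0, 0.0, 0.0, 0.0, 0.0, -0.017, 0.045], [0.0, 0.0, 0.0, 0.0, 0.0, -0.052, 0.045], [0.0, 0.0, 0.0, 0.0, 0.0, -0.092, 0.045], [0.0, 0.0, 0.0, 0.0, 0.0, -0.092, 0.045]]
```

View pics/f.png

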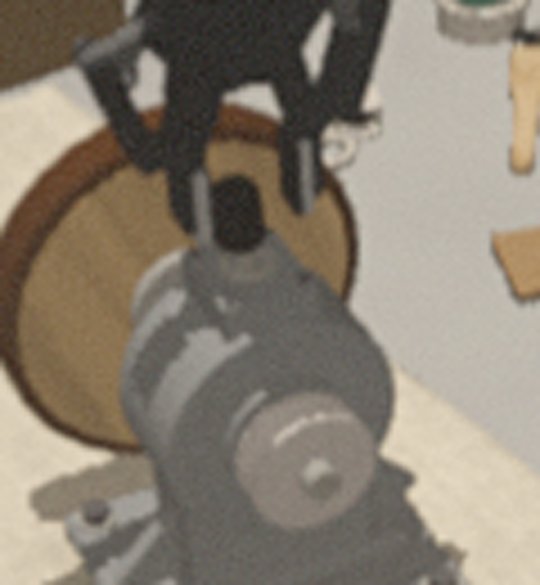

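The scene crop shows the pin upright in the bush (head at about (238,212) in the crop) with the fingers open on either side of it. I'll raise the hand and go over the wheel.

Run:
```python
from h import *
plan([([524.5,147,290],rot(2.998),.07)])
```

```text
[[0.0, 0.0, -1.57, 0.1002, -0.001, 0.01, 0.07]]
```

>>> move_arm([
  [0, 0, 0, 0, 0, -0.017, 0.045],
  [0, 0, 0, 0, 0, -0.052, 0.045],
  [0, 0, 0, 0, 0, -0.092, 0.045],
  [0, 0, 0, 0, 0, -0.092, 0.045],
])

```text
clock: 9.6
eef_pos: [513.2, 47.8, 304.4]
tcp_rot: [3.135, -0.002, 1.428]
contact_force: [0.7, 0.1, 1.0]
opening: 0.524
grasp_force: 0.0
```

>>> move_arm([
  [0, 0, -1.57, 0.1002, -0.001, 0.01, 0.07],
  [0, 0, -1.57, 0.1002, -0.001, 0.01, 0.07],
  [0, 0, -1.57, 0.1002, -0.001, 0.01, 0.07],
  [0, 0, -1.57, 0.1002, -0.001, 0.01, 0.07],
  [0, 0, -1.57, 0.1002, -0.001, 0.01, 0.07],
  [0, 0, -1.57, 0.1002, -0.001, 0.01, 0.07],
  [0, 0, -1.57, 0.1002, -0.001, 0.01, 0.07],
  [0, 0, -1.57, 0.1002, -0.001, 0.01, 0.07],
])

```text
clock: 10.6
eef_pos: [524.1, 146.9, 289.9]
tcp_rot: [-3.141, -0.0, 2.934]
contact_force: [-0.3, -0.3, 0.4]
opening: 0.821
grasp_force: 0.0
```

Run:
```python
from h import *
p,R=cur(); s=sensors.sense(); print(s['clock'],s['eef_pos'],s['tcp_rot'],p,R.as_euler('xyz'),s['qpos'])
plan([([524.5,147,290],rot(2.998),.07)])
```

```text
10.6 [524.13987854 146.85621004 289.90867548] [-3.14132373e+00 -4.62221295e-04  2.93403332e+00] [524.5187893  146.97781657 289.981     ] [3.14159265 0.         2.998     ] [ 2.70441141e-01  1.74187146e-01  1.73862794e+00 -2.77608054e-05
  1.22931168e+00 -1.09278661e+00]
[[0.0, 0.0, 0.0, 0.0, 0.0, 0.0, 0.07]]
```

>>> move_arm([
  [0, 0, -0.076, 0, 0, 0, 0.07],
  [0, 0, -0.076, 0, 0, 0, 0.07],
  [0, 0, -0.076, 0, 0, 0, 0.07],
])

```text
clock: 10.98
eef_pos: [524.3, 146.9, 289.9]
tcp_rot: [-3.141, -0.0, 3.002]
contact_force: [-0.3, 0.0, -0.0]
opening: 0.822
grasp_force: 0.0
```

Run:
```python
from h import *
s=sensors.sense(); print(s['clock'],s['eef_pos'],s['tcp_rot'])
im,d,p=grab('wrist'); C=cloud(p,d); Z=C[...,2]
c,sn=np.cos(YH),np.sin(YH); B=np.array([510.4,47.9])
L=np.stack([(C[...,0]-B[0])*c+(C[...,1]-B[1])*sn,-(C[...,0]-B[0])*sn+(C[...,1]-B[1])*c],-1)
m=(Z>150)&(Z<216)&(abs(L[...,1]-100)<30)&(abs(L[...,0])<100)
# rim edges per x-slices
for a in range(-90,60,15):
    k=m&(abs(L[...,0]-a)<3)&(Z>np.sqrt(max(95**2-a*a,0))+115-6)
    if k.sum()>20: print(a,k.sum(),np.round(np.percentile(L[k][:,1],[1,50,99]),1),np.round(Z[k].mean(),1), np.round(115+np.sqrt(95**2-a*a),1))
ims,ds,ps=grab('scene'); Cs=cloud(ps,ds)
k=(ims.max(2)<70); k[:195]=0;k[250:]=0;k[:,265:]&=True; k[:,:265]=0;k[:,305:]=0; v,u=np.nonzero(k); print('pin px',len(u),u.mean(),v.min(),v.max())
```

```text
10.975 [524.28694825 146.8990336  289.94658167] [-3.14146934e+00 -2.28157518e-04  3.00203466e+00]
-75 420 [ 85.6  99.6 113.7] 171.4 173.3
-60 528 [ 85.6  99.7 113.8] 186.5 188.7
-45 573 [ 85.4  99.8 113.6] 196.4 198.7
-30 578 [ 85.1  99.3 114.1] 202.8 205.1
-15 550 [ 85.1  99.7 114.2] 206.7 208.8
0 529 [ 85.   99.4 114.4] 207.8 210.0
15 438 [ 85.2 100.  114.2] 206.4 208.8
30 350 [ 85.4 100.  113.7] 202.8 205.1
45 269 [ 85.4 100.  114. ] 196.6 198.7
pin px 171 283.69590643274853 195 215
```

The rim is centred at local y 99.7 and the geometry agrees with the head frame. Next I'll plan the swing poses about wheel_centre.

```bash
cat >> h.py <<'E'
CW=np.array([510.4+99.7*.1426,47.9+99.7*.9898,115.])
def wp(th,r,o):
    t=np.radians(th); v=np.array([np.sin(t)*np.cos(YH),np.sin(t)*np.sin(YH),np.cos(t)])
    return (CW+r*v,rot(np.pi+YH,t),o)
E
python3 - <<'E'
from h import *
p,R=cur(); save(p,rot(2.998)); print(CW)
plan([wp(-9*i,175-4*i,.05) for i in (1,2,3,4)]+[wp(-36,125,.05),wp(-36,95,.05),wp(-36,75,.05),wp(-36,75,.05)])
E
```

```text
[524.61722 146.58306 115.     ]
[[0.0, -0.157, 0.0, 0.0266, -0.0004, 0.0061, 0.05], [0.0, -0.314, 0.0, 0.0515, -0.0004, 0.0162, 0.05], [0.0, -0.471, 0.0, 0.0738, -0.0004, 0.0297, 0.05], [0.0, -0.628, 0.0, 0.0933, -0.0004, 0.0463, 0.05], [0.0, -0.628, 0.0, 0.0733, -0.0004, 0.0739, 0.05], [0.0, -0.628, 0.0, 0.0557, -0.0004, 0.0981, 0.05], [0.0, -0.628, 0.0, 0.0439, -0.0004, 0.1143, 0.05], [0.0, -0.628, 0.0, 0.0439, -0.0004, 0.1143, 0.05]]
```

>>> move_arm([
  [0, -0.157, 0, 0.0266, -0.0004, 0.0061, 0.05],
  [0, -0.314, 0, 0.0515, -0.0004, 0.0162, 0.05],
  [0, -0.471, 0, 0.0738, -0.0004, 0.0297, 0.05],
  [0, -0.628, 0, 0.0933, -0.0004, 0.0463, 0.05],
  [0, -0.628, 0, 0.0733, -0.0004, 0.0739, 0.05],
  [0, -0.628, 0, 0.0557, -0.0004, 0.0981, 0.05],
  [0, -0.628, 0, 0.0439, -0.0004, 0.1143, 0.05],
  [0, -0.628, 0, 0.0439, -0.0004, 0.1143, 0.05],
], grip_force=20)

```text
clock: 12.08
eef_pos: [480.7, 152.1, 174.7]
tcp_rot: [-3.14, 0.626, 3.004]
contact_force: [-0.5, 0.2, -0.0]
opening: 0.586
grasp_force: 0.0
```

>>> move_arm([
  [0, 0, 0, 0, 0, 0, 0.034],
  [0, 0, 0, 0, 0, 0, 0.031],
  [0, 0, 0, 0, 0, 0, 0.03],
  [0, 0, 0, 0, 0, 0, 0.03],
])

```text
clock: 12.58
eef_pos: [480.5, 151.5, 176.3]
tcp_rot: [-3.14, 0.629, 3.003]
contact_force: [-3.0, -6.2, 3.1]
opening: 0.349
grasp_force: 3.0
```

Run:
```python
from h import *
s=sensors.sense(); p,R=cur();print(s['clock'],s['eef_pos'],s['tcp_rot'],p,R.as_euler('xyz'),s['contact_force'],s['grasp_force'],s['opening']*85.4)
```

```text
12.575 [480.48346728 151.49846648 176.33045663] [-3.14008779  0.62880989  3.00295712] [481.01335607 152.8640105  175.681     ] [3.14159265 0.628      2.998     ] [-2.9820047  -6.1521899   3.11552268] 3.0467140674591064 29.829357128575985
```

The light pinch works by opening setpoint: 3 N at 30 mm. The hand sits about 1.3 mm off centre toward +y, so I'll re-centre it.

>>> move_arm([
  [0, 0, 0, 0, -0.0013, 0, 0.03],
  [0, 0, 0, 0, -0.0013, 0, 0.03],
  [0, 0, 0, 0, -0.0013, 0, 0.03],
])

```text
clock: 12.95
eef_pos: [480.8, 151.4, 176.0]
tcp_rot: [3.141, 0.629, 3.004]
contact_force: [-1.8, -2.3, 1.9]
opening: 0.354
grasp_force: 1.5
```

```bash
python3 - <<'E'
from h import *
p,R=cur(); p=p+R.apply([0,-1.3,0]); save(p,R)
s=sensors.sense(); print(s['clock'],s['eef_pos'],p,s['contact_force'],s['grasp_force'],s['opening']*85.4)
E
sed -i 's/99\.7\*/98.4*/g' h.py
python3 - <<'E'
from h import *
plan([wp(-36+3*i,75,.0298) for i in range(1,8)])
E
```

```text
12.95 [480.82513225 151.37491908 176.04534859] [480.82732645 151.57738974 175.681     ] [-1.82136513 -2.28293228  1.89046807] 1.5496591106057167 30.22426750861437
[[0.0, 0.052, 0.0, -0.0039, 0.0, 0.0001, 0.0298], [0.0, 0.104, 0.0, -0.0078, 0.0, 0.0004, 0.0298], [0.0, 0.157, 0.0, -0.0117, 0.0, 0.0009, 0.0298], [0.0, 0.209, 0.0, -0.0156, 0.0, 0.0016, 0.0298], [0.0, 0.261, 0.0, -0.0194, 0.0, 0.0025, 0.0298], [0.0, 0.314, 0.0, -0.0232, 0.0, 0.0036, 0.0298], [0.0, 0.366, 0.0, -0.0269, 0.0, 0.005, 0.0298]]
```

>>> move_arm([
  [0, 0, 0, 0, 0, 0, 0.0288],
  [0, 0, 0, 0, 0, 0, 0.0288],
])

```text
clock: 13.2
eef_pos: [480.8, 151.4, 176.1]
tcp_rot: [3.141, 0.629, 3.003]
contact_force: [-5.7, -1.9, 7.6]
opening: 0.349
grasp_force: 19.0
```

Run:
```python
from h import *
s=sensors.sense(); print(s['contact_force'],s['grasp_force'],s['opening']*85.4)
im,d,p=grab('scene'); np.save('s0.npy',im)
```

```text
[-5.74051448 -1.8611234   7.5519853 ] 19.00456130504608 29.828705480057874
```

>>> move_arm([
  [0, 0, 0, 0, 0, 0, 0.0298],
  [0, 0, 0, 0, 0, 0, 0.0298],
  [0, 0.052, 0, -0.0039, 0, 0.0001, 0.0298],
  [0, 0.104, 0, -0.0078, 0, 0.0004, 0.0298],
  [0, 0.157, 0, -0.0117, 0, 0.0009, 0.0298],
  [0, 0.209, 0, -0.0156, 0, 0.0016, 0.0298],
])

```text
clock: 14.0
eef_pos: [493.8, 149.5, 183.2]
tcp_rot: [3.141, 0.416, 3.004]
contact_force: [1.7, -5.3, -7.2]
opening: 0.35
grasp_force: 7.4
```

```bash
cat >> h.py <<'E'
def look(tag=''):
    s=sensors.sense(); im,d,p=grab('scene')
    k=(im.max(2)<75); k[:185]=0;k[250:]=0; k[:,275:]&=True; k[:,:272]=0;k[:,296:]=0
    n,l,st,ce=cv2.connectedComponentsWithStats(k.astype(np.uint8)); 
    f=s['contact_force']; v=s['eef_pos']-CW; th=np.degrees(np.arctan2(np.dot(v[:2],[np.cos(YH),np.sin(YH)]),v[2]))
    ht=np.cross([0,1,0],v/np.linalg.norm(v)); t=np.array([np.cos(YH)*np.cos(np.radians(th)),np.sin(YH)*np.cos(np.radians(th)),-np.sin(np.radians(th))])
    print(tag,s['clock'],'F',np.round(f,1),'tang',round(float(f@t),1),'grip',round(s['grasp_force'],1),'th',round(th,1),'r',round(np.linalg.norm(v),1),'blobs',[ (x.tolist(),np.round(c,1).tolist()) for x,c in zip(st[1:],ce[1:]) if x[4]>30])
    return im,d,p
E
python3 - <<'E'
from h import *
save(*wp(-24,75,0)[:2])
im,d,p=look(); a=np.load('s0.npy')
df=np.abs(im.astype(int)-a).mean(2); print('wheel diff',df[200:240,236:252].mean(), 'ref',df[100:140,600:640].mean())
np.save('s1.npy',im)
plan([wp(-24+3*i,75,.0298) for i in range(1,9)])
E
```

```text
14.0 F [ 1.7 -5.3 -7.2] tang -0.8 grip 7.4 th -24.4 r 74.9 blobs [([276, 200, 13, 17, 163], [281.5, 208.0])]
wheel diff 8.921354166666665 ref 3.1429166666666664
[[0.0, 0.052, 0.0, -0.0039, 0.0, 0.0001, 0.0298], [0.0, 0.105, 0.0, -0.0078, 0.0, 0.0004, 0.0298], [0.0, 0.157, 0.0, -0.0117, 0.0, 0.0009, 0.0298], [0.0, 0.209, 0.0, -0.0156, 0.0, 0.0016, 0.0298], [0.0, 0.262, 0.0, -0.0194, 0.0, 0.0026, 0.0298], [0.0, 0.314, 0.0, -0.0232, 0.0, 0.0037, 0.0298], [0.0, 0.367, 0.0, -0.0269, 0.0, 0.005, 0.0298], [0.0, 0.419, 0.0, -0.0305, 0.0, 0.0065, 0.0298]]
```

>>> move_arm([
  [0, 0.052, 0, -0.0039, -0.0004, 0.0001, 0.03],
  [0, 0.105, 0, -0.0078, -0.0004, 0.0004, 0.03],
  [0, 0.157, 0, -0.0117, -0.0004, 0.0009, 0.03],
  [0, 0.209, 0, -0.0156, -0.0004, 0.0016, 0.03],
  [0, 0.262, 0, -0.0194, -0.0004, 0.0026, 0.03],
  [0, 0.314, 0, -0.0232, -0.0004, 0.0037, 0.03],
])

```text
clock: 14.8
eef_pos: [516.7, 146.2, 189.6]
tcp_rot: [3.141, 0.103, 3.004]
contact_force: [-2.2, 0.5, -2.0]
opening: 0.351
grasp_force: 1.6
```

```bash
sed -i 's/98\.4\*/98.0*/g' h.py
python3 - <<'E'
from h import *
save(*wp(-6,75,0)[:2])
im,d,p=look(); a=np.load('s1.npy')
df=np.abs(im.astype(int)-a).mean(2); print('wheel diff',df[200:240,236:252].mean(), 'ref',df[100:140,600:640].mean())
np.save('s2.npy',im)
E
```

```text
14.8 F [-2.2  0.5 -2. ] tang -2.5 grip 1.6 th -5.9 r 75.0 blobs [([272, 185, 24, 10, 70], [279.6, 188.6]), ([276, 200, 13, 17, 166], [281.6, 207.9])]
wheel diff 5.318229166666667 ref 3.198125
```

```bash
cat >> h.py <<'E'
def grain(im,p):
    "angle (deg, mod 180) of the wood grain on the wheel's near face, in the head's x-z plane"
    T=np.linalg.inv(np.array(p['world_from_camera'])); a,b=np.meshgrid(np.arange(-82,82.),np.arange(82,-82,-1.))
    ex=np.array([np.cos(YH),np.sin(YH),0]); ey=np.array([-np.sin(YH),np.cos(YH),0])
    P=np.array([510.4,47.9,115])+85*ey+a[...,None]*ex+b[...,None]*[0,0,1.]
    uv=cv2.projectPoints(P.reshape(-1,1,3),cv2.Rodrigues(T[:3,:3])[0],T[:3,3],np.array(p['camera_matrix']),np.array([p['k1'],0,0,0.]))[0].reshape(164,164,2).astype(np.float32)
    q=cv2.remap(im,uv[...,0],uv[...,1],cv2.INTER_LINEAR)
    g=cv2.GaussianBlur(cv2.cvtColor(q,cv2.COLOR_RGB2GRAY).astype(np.float32),(0,0),2.5)
    gx=cv2.Sobel(g,5,1,0,ksize=5);gy=-cv2.Sobel(g,5,0,1,ksize=5)
    m=(a<-30)&(a**2+b**2<76**2)&(b<20)&(b>-60)
    h=cv2.cvtColor(q,cv2.COLOR_RGB2HSV); m&=(h[...,1]>60)
    w=m&(np.hypot(gx,gy)<np.percentile(np.hypot(gx,gy)[m],90))
    c=(gx**2-gy**2)[w].sum();s=(2*gx*gy)[w].sum();n=(gx**2+gy**2)[w].sum()
    return (np.degrees(np.arctan2(s,c))/2+90)%180, np.hypot(c,s)/n, q
E
python3 - <<'E'
from h import *
_,_,p=load('scene'); Q=[]
for i in range(3):
    a,b,q=grain(np.load('s%d.npy'%i),p); print(a,b); Q.append(q)
cv2.imwrite('pics/g.png',cv2.resize(np.hstack(Q),None,fx=1.6,fy=1.6)[:,:,::-1])
E
```

```text
109.14654 0.7693063
98.32067 0.79296875
82.56655 0.88479525
```

View pics/g.png

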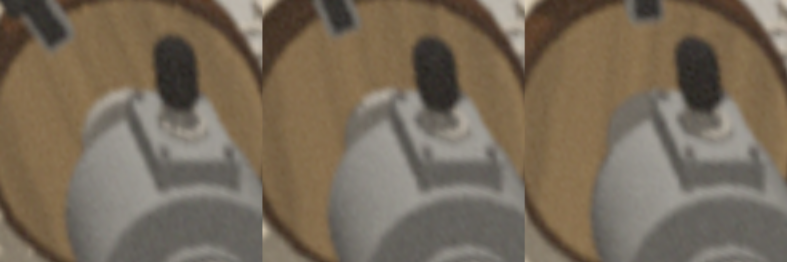

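The rectified wheel face shows the grain turning 109° → 98° → 83°, so the wheel follows the fingers. The pin is still up.

Run:
```python
from h import *
plan([wp(-6+3*i,75,.03) for i in range(1,8)])
plan([wp(15+3*i,75,.03) for i in range(1,8)])
```

```text
[[0.0, 0.052, 0.0, -0.0039, 0.0, 0.0001, 0.03], [0.0, 0.105, 0.0, -0.0078, 0.0, 0.0004, 0.03], [0.0, 0.157, 0.0, -0.0117, 0.0, 0.0009, 0.03], [0.0, 0.209, 0.0, -0.0156, 0.0, 0.0016, 0.03], [0.0, 0.262, 0.0, -0.0194, 0.0, 0.0026, 0.03], [0.0, 0.314, 0.0, -0.0232, 0.0, 0.0037, 0.03], [0.0, 0.367, 0.0, -0.0269, 0.0, 0.005, 0.03]]
[[0.0, 0.052, 0.0, -0.0039, 0.0, 0.0001, 0.03], [0.0, 0.104, 0.0, -0.0078, 0.0, 0.0004, 0.03], [0.0, 0.157, 0.0, -0.0117, 0.0, 0.0009, 0.03], [0.0, 0.209, 0.0, -0.0156, 0.0, 0.0016, 0.03], [0.0, 0.261, 0.0, -0.0194, 0.0, 0.0025, 0.03], [0.0, 0.314, 0.0, -0.0232, 0.0, 0.0037, 0.03], [0.0, 0.366, 0.0, -0.0269, 0.0, 0.005, 0.03]]
```

>>> move_arm([
  [0, 0.052, 0, -0.0039, 0, 0.0001, 0.0299],
  [0, 0.105, 0, -0.0078, 0, 0.0004, 0.0299],
  [0, 0.157, 0, -0.0117, 0, 0.0009, 0.0299],
  [0, 0.209, 0, -0.0156, 0, 0.0016, 0.0299],
  [0, 0.262, 0, -0.0194, 0, 0.0026, 0.0299],
  [0, 0.314, 0, -0.0232, 0, 0.0037, 0.0299],
  [0, 0.367, 0, -0.0269, 0, 0.005, 0.0299],
])

```text
clock: 15.72
eef_pos: [543.2, 142.3, 186.8]
tcp_rot: [-3.141, -0.264, 3.003]
contact_force: [-1.7, 1.7, -3.4]
opening: 0.351
grasp_force: 3.1
```

Run:
```python
from h import *
im,d,p=look(); print(grain(im,p)[:2])
```

```text
15.725 F [-1.7  1.7 -3.4] tang -0.9 grip 3.1 th 14.8 r 74.3 blobs [([278, 185, 18, 11, 125], [285.1, 189.6]), ([276, 200, 13, 17, 170], [281.6, 208.0])]
(np.float32(65.177315), np.float32(0.8699468))
```

>>> move_arm([
  [0, 0.052, 0, -0.0039, 0, 0.0001, 0.0299],
  [0, 0.104, 0, -0.0078, 0, 0.0004, 0.0299],
  [0, 0.157, 0, -0.0117, 0, 0.0009, 0.0299],
  [0, 0.209, 0, -0.0156, 0, 0.0016, 0.0299],
  [0, 0.261, 0, -0.0194, 0, 0.0025, 0.0299],
  [0, 0.314, 0, -0.0232, 0, 0.0037, 0.0299],
  [0, 0.366, 0, -0.0269, 0, 0.005, 0.0299],
])

```text
clock: 16.65
eef_pos: [567.6, 138.9, 174.9]
tcp_rot: [-3.14, -0.629, 3.003]
contact_force: [-3.1, 0.4, -3.0]
opening: 0.349
grasp_force: 3.0
```

Run:
```python
from h import *
im,d,p=look(); print(grain(im,p)[:2],sensors.sense()['qpos'],cur()[0])
s0=json.load(open('cmd.json'))
plan([wp(36+3*i,75,.0299) for i in range(1,7)])
```

```text
16.65 F [-3.1  0.4 -3. ] tang -0.8 grip 3.0 th 36.1 r 74.1 blobs [([272, 185, 19, 6, 97], [280.3, 187.3]), ([290, 186, 6, 12, 42], [293.3, 192.8]), ([276, 200, 13, 17, 169], [281.7, 208.0])]
(np.float32(47.156567), np.float32(0.8291887)) [ 0.14181141  0.69660201  1.35199296  0.16442767  1.70399661 -1.31987552] [568.04301764 138.60771371 175.62461623]
[[0.0, 0.052, 0.0, -0.0039, 0.0, 0.0001, 0.0299], [0.0, 0.105, 0.0, -0.0078, 0.0, 0.0004, 0.0299], [0.0, 0.157, 0.0, -0.0117, 0.0, 0.0009, 0.0299], [0.0, 0.209, 0.0, -0.0155, 0.0, 0.0016, 0.0299], [0.0, 0.262, 0.0, -0.0194, 0.0, 0.0025, 0.0299], [0.0, 0.314, 0.0, -0.0231, 0.0, 0.0037, 0.0299]]
```

>>> move_arm([
  [0, 0.052, 0, -0.0039, 0, 0.0001, 0.0299],
  [0, 0.105, 0, -0.0078, 0, 0.0004, 0.0299],
  [0, 0.157, 0, -0.0117, 0, 0.0009, 0.0299],
  [0, 0.209, 0, -0.0155, 0, 0.0016, 0.0299],
  [0, 0.262, 0, -0.0194, 0, 0.0025, 0.0299],
  [0, 0.314, 0, -0.0231, 0, 0.0037, 0.0299],
])

```text
clock: 17.45
eef_pos: [584.0, 136.5, 158.6]
tcp_rot: [-3.139, -0.942, 3.002]
contact_force: [-3.7, 0.5, -1.4]
opening: 0.353
grasp_force: 3.1
```

Run:
```python
from h import *
im,d,p=look(); print(grain(im,p)[:2],sensors.sense()['qpos'])
plan([wp(54,75,.05)]*2+[wp(54,95,.05),wp(52,112,.05),wp(44,118,.05),wp(34,118,.05),wp(24,118,.05),wp(14,118,.05)])
plan([wp(14-10*i,118,.05) for i in range(1,6)]+[wp(-42,105,.05),wp(-42,75,.05),wp(-42,75,.05)])
```

```text
17.45 F [-3.7  0.5 -1.4] tang -1.0 grip 3.1 th 54.1 r 74.3 blobs [([272, 186, 24, 8, 88], [285.9, 189.2]), ([276, 200, 13, 17, 169], [281.7, 208.0])]
(np.float32(28.324352), np.float32(0.81535995)) [ 0.11247554  0.92258655  1.12591591  0.22333476  2.01356488 -1.32362925]
[[0.0, 0.0, 0.0, 0.0, 0.0, -0.0001, 0.05], [0.0, 0.0, 0.0, 0.0, 0.0, -0.0001, 0.05], [0.0, 0.0, 0.0, 0.0, 0.0, -0.0201, 0.05], [0.0, -0.035, 0.0, 0.0039, 0.0, -0.037, 0.05], [0.0, -0.174, 0.0, 0.0205, 0.0, -0.0413, 0.05], [0.0, -0.349, 0.0, 0.0404, 0.0, -0.0359, 0.05], [0.0, -0.523, 0.0, 0.059, 0.0, -0.0273, 0.05], [0.0, -0.698, 0.0, 0.0758, 0.0, -0.0155, 0.05]]
[[0.0, -0.174, 0.0, 0.0206, 0.0, 0.0018, 0.05], [0.0, -0.349, 0.0, 0.0404, 0.0, 0.0071, 0.05], [0.0, -0.524, 0.0, 0.0591, 0.0, 0.0158, 0.05], [0.0, -0.698, 0.0, 0.0759, 0.0, 0.0276, 0.05], [0.0, -0.873, 0.0, 0.0905, 0.0, 0.0421, 0.05], [0.0, -0.977, 0.0, 0.0871, 0.0, 0.0593, 0.05], [0.0, -0.977, 0.0, 0.0622, 0.0, 0.0761, 0.05], [0.0, -0.977, 0.0, 0.0622, 0.0, 0.0761, 0.05]]
```

About 85° turned so far, with the pin still up. I'll regrasp on the other side.

>>> move_arm([
  [0, 0, 0, 0, 0, 0, 0.05],
  [0, 0, 0, 0, 0, 0, 0.05],
  [0, 0, 0, 0, 0, -0.0201, 0.05],
  [0, -0.035, 0, 0.0039, 0, -0.037, 0.05],
  [0, -0.174, 0, 0.0205, 0, -0.0413, 0.05],
  [0, -0.349, 0, 0.0404, 0, -0.0359, 0.05],
  [0, -0.523, 0, 0.059, 0, -0.0273, 0.05],
  [0, -0.698, 0, 0.0758, 0, -0.0155, 0.05],
])

```text
clock: 18.5
eef_pos: [553.4, 141.0, 232.2]
tcp_rot: [3.14, -0.233, 3.004]
contact_force: [0.6, 1.0, -0.1]
opening: 0.586
grasp_force: 0.0
```

>>> move_arm([
  [0, -0.174, 0, 0.0206, 0, 0.0018, 0.05],
  [0, -0.349, 0, 0.0404, 0, 0.0071, 0.05],
  [0, -0.524, 0, 0.0591, 0, 0.0158, 0.05],
  [0, -0.698, 0, 0.0759, 0, 0.0276, 0.05],
  [0, -0.873, 0, 0.0905, 0, 0.0421, 0.05],
  [0, -0.977, 0, 0.0871, 0, 0.0593, 0.05],
  [0, -0.977, 0, 0.0622, 0, 0.0761, 0.05],
  [0, -0.977, 0, 0.0622, 0, 0.0761, 0.05],
])

```text
clock: 19.5
eef_pos: [472.2, 156.0, 184.8]
tcp_rot: [3.141, 0.713, 2.997]
contact_force: [3.2, -2.0, 2.4]
opening: 0.584
grasp_force: 0.0
```

Run:
```python
from h import *
im,d,p=look(); print(grain(im,p)[:2],sensors.sense()['eef_pos'],cur()[0])
plan([wp(-42,75,.0299)]*3+[wp(-42+3*i,75,.0299) for i in range(1,6)])
```

```text
19.5 F [ 3.2 -2.   2.4] tang 4.2 grip 0.0 th -37.3 r 87.8 blobs [([276, 200, 13, 17, 163], [281.6, 207.8])]
(np.float32(28.108475), np.float32(0.8481384)) [469.95931135 155.47412954 182.14020247] [474.73391265 152.05376114 170.68473071]
[[0.0, 0.0, 0.0, 0.0, 0.0, -0.0001, 0.0299], [0.0, 0.0, 0.0, 0.0, 0.0, -0.0001, 0.0299], [0.0, 0.0, 0.0, 0.0, 0.0, -0.0001, 0.0299], [0.0, 0.052, 0.0, -0.0039, 0.0, 0.0, 0.0299], [0.0, 0.104, 0.0, -0.0079, 0.0, 0.0003, 0.0299], [0.0, 0.157, 0.0, -0.0117, 0.0, 0.0009, 0.0299], [0.0, 0.209, 0.0, -0.0156, 0.0, 0.0016, 0.0299], [0.0, 0.261, 0.0, -0.0194, 0.0, 0.0025, 0.0299]]
```

Run:
```python
from h import *
[grab_frame('wrist') for i in range(3)]
s=sensors.sense(); print(s['clock'],s['eef_pos'],s['tcp_rot'],s['contact_force'],s['qvel'].round(3),s['qpos'])
save(s['eef_pos'],Rn.from_euler('xyz',s['tcp_rot']))
plan([wp(-40,100,.05)]*2+[wp(-40,75,.05)]*3)
```

```text
19.7 [473.72788059 155.39933956 185.82392083] [-3.13278592  0.71500772  3.00837364] [ 0.44362228  0.00918346 -0.42602389] [-0.009 -0.004 -0.016 -0.002  0.003 -0.003] [ 0.63782987  0.07197441  2.37070917 -1.29608491  0.50206743  0.32462972]
[[-0.002, 0.017, 0.007, 0.0058, -0.0032, -0.0127, 0.05], [-0.002, 0.017, 0.007, 0.0058, -0.0032, -0.0127, 0.05], [-0.002, 0.017, 0.007, 0.0062, -0.0031, 0.0123, 0.05], [-0.002, 0.017, 0.007, 0.0062, -0.0031, 0.0123, 0.05], [-0.002, 0.017, 0.007, 0.0062, -0.0031, 0.0123, 0.05]]
```

Run:
```python
from h import *
s=sensors.sense(); save(s['eef_pos'],Rn.from_euler('xyz',s['tcp_rot']))
plan([wp(-33,100,.05)]*3+[wp(-33,75,.05)]*3)
```

```text
[[-0.003, 0.139, 0.007, -0.0064, -0.0032, -0.0117, 0.05], [-0.003, 0.139, 0.007, -0.0064, -0.0032, -0.0117, 0.05], [-0.003, 0.139, 0.007, -0.0064, -0.0032, -0.0117, 0.05], [-0.003, 0.139, 0.007, -0.0029, -0.0032, 0.0131, 0.05], [-0.003, 0.139, 0.007, -0.0029, -0.0032, 0.0131, 0.05], [-0.003, 0.139, 0.007, -0.0029, -0.0032, 0.0131, 0.05]]
```

>>> move_arm([
  [-0.003, 0.139, 0.007, -0.0064, -0.0032, -0.0117, 0.05],
  [-0.003, 0.139, 0.007, -0.0064, -0.0032, -0.0117, 0.05],
  [-0.003, 0.139, 0.007, -0.0064, -0.0032, -0.0117, 0.05],
  [-0.003, 0.139, 0.007, -0.0029, -0.0032, 0.0131, 0.05],
  [-0.003, 0.139, 0.007, -0.0029, -0.0032, 0.0131, 0.05],
  [-0.003, 0.139, 0.007, -0.0029, -0.0032, 0.0131, 0.05],
])

```text
clock: 20.45
eef_pos: [483.0, 150.0, 176.6]
tcp_rot: [-3.141, 0.574, 2.995]
contact_force: [-0.2, 0.2, -1.3]
opening: 0.586
grasp_force: 0.0
```

Run:
```python
from h import *
[grab_frame('wrist') for i in range(2)]
s=sensors.sense(); print(s['clock'],s['eef_pos'],s['tcp_rot'],s['contact_force'],s['qpos'],cur()[0],wp(-33,75,0)[1].as_euler('xyz'))
```

```text
20.55 [483.19330998 150.32510501 176.92925885] [3.14059919 0.57456165 2.99504827] [-0.52310693 -0.25516978  0.08972227] [ 0.53079092  0.0801327   2.2917509  -0.88229166  0.45568508 -0.14812956] [483.95180746 150.68432308 177.85523595] [3.14159265 0.57595865 2.99847565]
```

Run:
```python
from h import *
s=sensors.sense(); save(s['eef_pos'],Rn.from_euler('xyz',s['tcp_rot']))
plan([wp(-33,75,.03)]*3+[wp(-33+3*i,75,.0299) for i in range(1,6)])
plan([wp(-18+3*i,75,.0299) for i in range(1,9)])
```

```text
[[-0.001, -0.001, -0.003, -0.0011, 0.0005, -0.0004, 0.03], [-0.001, -0.001, -0.003, -0.0011, 0.0005, -0.0004, 0.03], [-0.001, -0.001, -0.003, -0.0011, 0.0005, -0.0004, 0.03], [-0.001, 0.051, -0.003, -0.005, 0.0005, -0.0003, 0.0299], [-0.001, 0.103, -0.003, -0.0089, 0.0005, 0.0, 0.0299], [-0.001, 0.156, -0.003, -0.0128, 0.0005, 0.0005, 0.0299], [-0.001, 0.208, -0.003, -0.0167, 0.0006, 0.0012, 0.0299], [0.0, 0.26, -0.003, -0.0205, 0.0006, 0.0021, 0.0299]]
[[0.0, 0.053, 0.0, -0.0039, 0.0, 0.0001, 0.0299], [0.0, 0.105, 0.0, -0.0079, 0.0, 0.0004, 0.0299], [0.0, 0.157, 0.0, -0.0117, 0.0, 0.0009, 0.0299], [0.0, 0.21, 0.0, -0.0156, 0.0, 0.0016, 0.0299], [0.0, 0.262, 0.0, -0.0194, 0.0, 0.0025, 0.0299], [0.0, 0.315, 0.0, -0.0232, 0.0, 0.0037, 0.0299], [0.0, 0.367, 0.0, -0.0269, 0.0, 0.005, 0.0299], [0.0, 0.419, 0.0, -0.0305, 0.0, 0.0065, 0.0299]]
```

>>> move_arm([
  [-0.001, -0.001, -0.003, -0.0011, 0.0005, -0.0004, 0.03],
  [-0.001, -0.001, -0.003, -0.0011, 0.0005, -0.0004, 0.03],
  [-0.001, -0.001, -0.003, -0.0011, 0.0005, -0.0004, 0.0299],
  [-0.001, 0.051, -0.003, -0.005, 0.0005, -0.0003, 0.0299],
  [-0.001, 0.103, -0.003, -0.0089, 0.0005, 0, 0.0299],
  [-0.001, 0.156, -0.003, -0.0128, 0.0005, 0.0005, 0.0299],
  [-0.001, 0.208, -0.003, -0.0167, 0.0006, 0.0012, 0.0299],
  [0, 0.26, -0.003, -0.0205, 0.0006, 0.0021, 0.0299],
])

```text
clock: 21.55
eef_pos: [501.4, 148.4, 185.7]
tcp_rot: [3.141, 0.311, 2.998]
contact_force: [1.1, -1.4, -3.0]
opening: 0.35
grasp_force: 2.7
```

Run:
```python
from h import *
im,d,p=look(); print(grain(im,p)[:2],sensors.sense()['eef_pos'],wp(-18,75,0)[0])
```

```text
21.55 F [ 1.1 -1.4 -3. ] tang 0.3 grip 2.7 th -18.2 r 74.4 blobs [([276, 200, 12, 17, 161], [281.6, 207.9])]
(np.float32(14.087845), np.float32(0.73796827)) [502.48561906 148.17836197 186.18511318] [501.4354743  148.20600733 186.32923872]
```

Grain 28 → 14, so the wheel is turning. I'll continue.

>>> move_arm([
  [0, 0.053, 0, -0.0039, 0, 0.0001, 0.0299],
  [0, 0.105, 0, -0.0079, 0, 0.0004, 0.0299],
  [0, 0.157, 0, -0.0117, 0, 0.0009, 0.0299],
  [0, 0.21, 0, -0.0156, 0, 0.0016, 0.0299],
  [0, 0.262, 0, -0.0194, 0, 0.0025, 0.0299],
  [0, 0.315, 0, -0.0232, 0, 0.0037, 0.0299],
  [0, 0.367, 0, -0.0269, 0, 0.005, 0.0299],
])

```text
clock: 22.48
eef_pos: [527.1, 144.7, 188.8]
tcp_rot: [-3.141, -0.057, 2.997]
contact_force: [-3.6, 3.6, 0.3]
opening: 0.351
grasp_force: 3.4
```

Run:
```python
from h import *
save(*wp(3,75,0)[:2])
im,d,p=look(); print(grain(im,p)[:2])
plan([wp(3+3*i,75,.0299) for i in range(1,7)])
```

```text
22.475 F [-3.6  3.6  0.3] tang -4.1 grip 3.4 th 2.1 r 73.8 blobs [([272, 185, 4, 12, 47], [273.5, 190.4]), ([277, 185, 19, 9, 101], [285.6, 188.4]), ([278, 203, 11, 17, 154], [283.1, 211.2])]
(np.float32(177.41193), np.float32(0.62476534))
[[0.0, 0.052, 0.0, -0.0039, 0.0, 0.0001, 0.0299], [0.0, 0.105, 0.0, -0.0078, 0.0, 0.0004, 0.0299], [0.0, 0.157, 0.0, -0.0117, 0.0, 0.0009, 0.0299], [0.0, 0.209, 0.0, -0.0156, 0.0, 0.0016, 0.0299], [0.0, 0.262, 0.0, -0.0194, 0.0, 0.0026, 0.0299], [0.0, 0.314, 0.0, -0.0232, 0.0, 0.0037, 0.0299]]
```

The pin has dropped: its blob moved about 3 px down and the tangential force rose. I'll turn back a little and check the depth of the drop.

>>> move_arm([
  [0, -0.026, 0, 0.0018, 0, 0, 0.0299],
  [0, -0.052, 0, 0.0037, 0, 0, 0.0299],
  [0, -0.052, 0, 0.0037, 0, 0, 0.0299],
])

```text
clock: 22.9
eef_pos: [523.7, 145.1, 189.6]
tcp_rot: [-3.142, 0.0, 2.998]
contact_force: [-0.1, 4.6, -3.8]
opening: 0.35
grasp_force: 2.6
```

Run:
```python
from h import *
save(*wp(0,75,0)[:2])
im,d,p=look(); print(grain(im,p)[:2])
T=np.linalg.inv(np.array(p['world_from_camera']))
for z in (216,206): print(cv2.projectPoints(np.array([[510.4,47.9,z]]),cv2.Rodrigues(T[:3,:3])[0],T[:3,3],np.array(p['camera_matrix']),np.array([p['k1'],0,0,0.]))[0])
C=cloud(p,d); m=(im.max(2)<75)&(np.hypot(C[...,0]-510.4,C[...,1]-47.9)<16)&(C[...,2]>195); print('top z',np.percentile(C[m][:,2],[50,90,97]))
im,d,p=grab('top'); C=cloud(p,d); m=(np.hypot(C[...,0]-510.4,C[...,1]-47.9)<14); print('top cam',np.sort(C[m][:,2])[-20:])
```

```text
22.9 F [-0.1  4.6 -3.8] tang -0.8 grip 2.6 th -0.5 r 74.6 blobs [([275, 185, 21, 10, 108], [284.7, 188.3]), ([279, 203, 11, 17, 154], [283.9, 211.2])]
(np.float32(0.7207794), np.float32(0.6362712))
[[[284.32082791 205.336566  ]]]
[[[284.63142436 209.56219206]]]
top z [212.76669831 220.51696834 221.65773716]
top cam [221.77972195 222.09894097 222.14016655 222.49139351 222.57834808
 222.77505551 222.83554058 222.87367948 223.06568285 223.17894703
 223.38825262 223.39350886 223.48695218 223.64493259 224.69609516
 224.94148619 225.17114645 225.41430358 225.48301603 225.83357608]
```

>>> move_arm([
  [0, 0, 0, 0, 0, 0, 0.035],
  [0, 0, 0, 0, 0, 0, 0.05],
  [0, 0, 0, 0, 0, 0, 0.05],
  [0, 0, 0, 0, 0, -0.05, 0.05],
  [0, 0, 0, 0, 0, -0.09, 0.05],
  [0, 0, 0, 0, 0, -0.09, 0.05],
])

```text
clock: 23.75
eef_pos: [526.8, 145.1, 283.0]
tcp_rot: [3.14, 0.004, 2.998]
contact_force: [0.0, 0.2, -0.1]
opening: 0.582
grasp_force: 0.0
```

Run:
```python
from h import *
save(*wp(0,165,0)[:2])
im,d,p=look(); C=cloud(p,d); r=np.hypot(C[...,0]-510.4,C[...,1]-47.9)
m=(im.max(2)<75)&(r<16)&(C[...,2]>185); print('scene head z',m.sum(),np.percentile(C[m][:,2],[1,50,90,97]),C[m].mean(0))
cv2.imwrite('pics/h.png',cv2.resize(im[170:260,240:330],None,fx=6,fy=6,interpolation=cv2.INTER_CUBIC)[:,:,::-1])
im,d,p=grab('wrist'); C=cloud(p,d); r=np.hypot(C[...,0]-510.4,C[...,1]-47.9); m=(r<15)&(C[...,2]>200); print('wrist',m.sum(), np.percentile(C[m][:,2],[50,90,97]) if m.sum() else '')
im,d,p=grab('top'); C=cloud(p,d); m=(np.hypot(C[...,0]-510.4,C[...,1]-47.9)<14)&(im.max(2)<70); print('top cam',np.percentile(C[m][:,2],[20,50,80]),C[m].mean(0))
```

```text
23.75 F [ 0.   0.2 -0.1] tang 0.0 grip 0.0 th 0.8 r 168.0 blobs [([272, 185, 24, 10, 120], [282.9, 188.2]), ([279, 203, 11, 17, 152], [283.9, 211.2])]
scene head z 140 [193.43495512 210.12748389 220.42548078 221.63599244] [503.85644921  39.20432493 209.48021277]
wrist 1881 [218.4560818  220.02075735 220.41875108]
top cam [220.18031852 221.48450839 223.30306091] [506.7853226   47.17715423 221.67875894]
```

View pics/h.png

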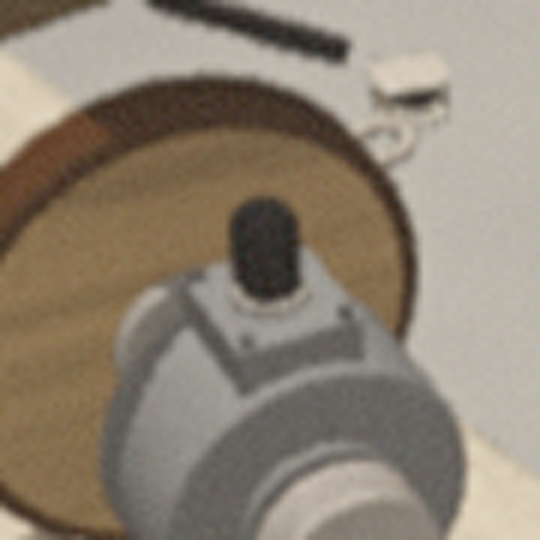

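The picture shows the pin upright with its head right on the bush ring. Correcting the wrist depth for its 2 mm bias puts the head top at about 220.5 mm, against 221 mm expected at home. The hand is clear, so I'll hand in.

```bash
python3 -c "
from h import *
print(order.sign_off())"
```

```text
the job is handed in; nothing more can be done
None
```

The pin is down in a slot of the collar with its head on the bush, the wheel is locked and the hand is clear of it; I handed the job in at about 24 s of the 67 s allowed, and sign-off gave no verdict back.

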